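# Open the square jar in the clamp bracket and hold its cap over the mouth

### The arm

A 7-joint arm with a two-finger parallel gripper is mounted at the origin on the work surface. World frame = base frame: x ahead of the robot, y to its left, z up, the work surface at z = 0. Lengths are in m, angles in rad, forces in N, time in s.
With the tool pointing down it reaches from about 0.4 to 0.875 m from the base axis. Payload 19.3 kg.
Tool frame: the origin (TCP) lies at the very end of the fingers, on their centre line; the grasp point (between the pads) lies 19 mm behind it; z points along the fingers, y is the direction in which the jaws open and shut (so a half turn about z gives the same grasp; the last joint's range is limited). The gripper opens to 85 mm and grips with 20 to 120 N. Pads are 22 mm wide; open, the fingers measure 114 mm over their backs; the gripper's body (76 mm by 85 mm) begins 54 mm behind the grasp point. The pads swing forward as they close: fully open they stand 13 mm farther back than shut.
Start: joints at [1.056, 0.521, -0.036, 1.599, 0.021, 1.021, -0.113], TCP at [0.269, -0.564, 0.231] pointing down, gripper open.
Joint ranges: [-2.91, 2.91], [-0.3, 2.13], [-1.5, 1.42], [0.17, 2.43], [-1.26, 4.41], [0.16, 1.93], [-2.52, 2.52]. Speed limits (rad/s): [1.89, 1.89, 2.39, 2.39, 3.01, 3.01, 3.01].

### API

Orientations are given as [roll, pitch, yaw] about the fixed x, y, z axes, in that order (R = Rz(yaw) Ry(pitch) Rx(roll)).
In Python, from workcell import bot, viewer gives the robot as it stands.
- The arm moves only by the shell command python3 -m creep 'ROWS' [FORCE]. ROWS is JSON, a list of rows, each an object of numbers: "rx", "ry", "rz": the turn, a rotation vector about the tool's x, y, z in degrees; "tx", "ty", "tz": the shift along the tool's x, y, z in mm; "hand": the closure, from -1 (fully open) to 1 (shut), so that 0 is half open. In form: [{"rx": .., "ry": .., "rz": .., "tx": .., "ty": .., "tz": .., "hand": ..}, ...]. A call has 1 to 8 rows; each row is the pose to reach, as a shift and turn from the pose commanded when the call began, along the tool's axes at that moment; what a row does not reach only later rows make up. A row lasts 1/10 s, in which the tool goes at most 50 mm and 8.59 degrees, less where a joint would pass 70% of its speed; a pose out of reach is approached as far as the arm can. A call with a gripper value outside its range is refused whole. The fingers move at their own pace and stop on an object; FORCE is the grip in N (left out, the last holds). Time passes only in rows, so rows that repeat a pose let the fingers close. It gives the time, the measured TCP pose, the force and the opening at its end, in the units of the state.
- bot.observe(): the state, without advancing time (a new reading comes with each control period).
- viewer.grab_frame(name): name is "scene" or "side" or "wrist"; returns a dict with "pixels" (480x640x3 uint8, blue, green, red), "vertical_fov" (degrees; the focal length in pixels is half the picture's height over the tangent of half this angle, whatever the lens; pixels are square), "cx", "cy" (the principal point, pixels), "rvec" (rotation vector, rad) and "tvec" (3), from world to camera coordinates, as OpenCV has them; the wrist camera has in their place "tool_from_camera" (4x4, takes a point from camera to tool coordinates, whose origin is the TCP and whose axes are the flange's). Camera axes: x right, y down, z forward; pixel columns grow to the right and rows downward; lengths in m; the calibration is good to about 2 mm. A picture is of the moment at which its call begins: read the wrist's pose just before it. There is no depth.
- bot.job_done(): hands the job in, once; it reports no verdict.
Trained networks look in a picture, given as the dict that the camera call returned (one of the last four; its "shot" number tells which), for a name from the list of things; names that differ only in an ending like _2 or _b are one class to them, and where a whole thing is asked for, a point or a joint stands for the part that bears it (a point fixed in the world has none). Each returns a list of dicts, best first, with "score" (0 to 1); they miss things now and then, are a little off and sometimes report something else, mostly with a low value. They report only what shows in the picture. A call takes as long as a camera call. They do not tell look-alikes from the thing itself.
- viewer.outline_of(target, picture): "mask" (480x640 bool, what is visible of it) and "bbox" ([left, top, right, bottom] in pixels, round what is visible of it).
The state is a dict: "clock": time; "qpos": joint angles; "qd": joint speeds; "joint_efforts": joint torques, N m; "position": TCP position; "tool_rot": TCP orientation; "force": force on the tool from outside, world axes, zero at the start; "moment": the same for the moment, N m; "grip_width": finger opening in m.
Only numpy, scipy, OpenCV 4.12 (cv2) and the standard library are available. Lean on these libraries where they do the work, as an engineer would, in place of code of your own. Each camera call takes 0.05 s, during which the arm holds its last target.

### The job

Stand the square amber jar upright on the raised seat of the chrome clamp bracket, between its two cheeks, so that the bracket keeps it from turning. Then twist the tight cap anticlockwise, stop turning when its thread lets go, and lift it straight off; finish while still holding the cap level in the gripper, just clear of the jar's mouth and centred over it, with the jar still fully down on its seat. Set the jar down rather than dropping it, and leave everything else on the top where it is.

Things in the scene. Friction and masses are not known exactly. Their poses are not given: they have to be found in the camera images.
- jar: Square amber glass jar, 0.22 to 0.35 kg, capped at the start. Origin at the centre of its underside, z up, x and y square to its flat sides. Body 54 x 54 mm, rounded corners, 58 mm high (a quarter turn makes no difference to how it fits), then a shoulder narrowing to a round neck, 44 mm across, from 67 mm up to the rim at 90 mm; 94 mm tall with the cap on.
- cap: Black ribbed round cap of the square jar: 59 mm across, 17.5 mm high, flat top, 60 g. Origin at the centre of its lower edge, z up. Tight, that edge lies 76.5 mm above the jar's underside, with 10 mm of bare neck below. Grip it anywhere round its edge; the jar can be carried by it. Twist-off type: three lugs inside and a springy liner; it cannot be pulled off before its thread lets go.
- cap_mark (a point): Point on the cap's lower outer edge, 29 mm from its axis along the cap's x axis. Tight, the cap's x axis lies along the jar's. Turning takes 0.5 to 0.9 N m at first. Anticlockwise from above the thread lets go 57 degrees from tight, the cap having risen 1.5 mm; between 60 and 100 degrees (80 is the middle) it lifts freely straight up; at 103 its lugs run against the next threads.
- jar_mouth (a point): Centre of the jar's rim, 90 mm above the jar's underside; its axes are the jar's. Standing in the bracket the jar can turn about 6 degrees either way before the pads hold it, so the gripper may have to turn the cap up to 12 degrees further than the cap turns on the jar.
- bracket_seat (a point): Centre of the top face of the bracket's seat, where the middle of the jar's underside belongs; 45 mm above the table, axes as the bracket's. The seat is a plate 70 mm long (x), 50 mm wide (y), on a pedestal, with a 5 mm lip at each end, 64 mm apart inside. It lies between two cheeks at +y and -y.
- bracket: Chrome clamp bracket, immovable; origin under its centre, z up. Base 90 (x) x 126 mm (y), with a thumb screw outside each cheek; 92 mm high, open at both ends along x. Cheeks 44 mm long (x), rubber pads 58 mm apart and parallel to x, 2 to 34 mm above the seat; above them the cheeks flare out to 78 mm to guide the jar in from above, its flat sides parallel to the pads.
- caddy: Bystander: grey plastic caddy with a sliding lid, 150 x 200 x 130 mm high, origin under its centre.
- spray_bottle: Bystander: closed green spray bottle, 80 mm across, 220 mm tall, origin under its centre.
- scoop: Bystander: red measuring scoop lying between jar and bracket, about 125 mm long along its x, 43 mm wide, 30 mm high, bowl to +x; origin under its middle.
- round_jar: Bystander: round amber jar with a black cap, 60 mm across, 85 mm tall, origin under its centre.
- scrub_brush: Bystander: wooden scrubbing brush, 45 x 105 mm, 40 mm high, origin under its centre.
- dosing_cup: Bystander: clear plastic dosing cup, 52 mm across, 50 mm tall, origin under its centre.
- soap_dish: Bystander: white dish with a bar of soap, 90 x 125 mm, 32 mm high, origin under its centre.
Not all that is in view belongs to the job. Of the things shaped like the cap, the black one is meant. Leave any pink look-alike of the bracket alone.

How it is judged:
On the way, in this order (a step that is already met when the one before it is completed fails the run):
1. the square jar stands upright and fully down on the bracket's seat between the cheeks, its cap still screwed on (horizontal distance between jar and bracket_seat below 0.009 m and z of jar in the frame of bracket_seat between -0.003 and 0.003 m and angle between jar's own z axis and vertical below 0.06 rad and contact force between jar and bracket above 1 N and z of cap in the frame of jar below 0.0785 m and x of cap_mark in the frame of jar above 0.018 m), for 0.2 s.
2. with the jar still down on its seat the cap has come off its thread and is lifted clear of the rim (horizontal distance between jar and bracket_seat below 0.009 m and z of jar in the frame of bracket_seat between -0.003 and 0.003 m and angle between jar's own z axis and vertical below 0.06 rad and z of cap in the frame of jar_mouth above 0.001 m and horizontal distance between cap and jar_mouth below 0.015 m), for 0.1 s.
At the end, for the whole second after the job is handed in: The cap is held still by the fingers, touching neither jar nor bracket: lower edge 2 to 45 mm above the rim, centre within 15 mm of the jar's axis, level within 8 degrees. The jar stands on the seat within 9 mm of its centre, 3 mm in height, 3 degrees of upright (horizontal distance between jar and bracket_seat below 0.009 m and z of jar in the frame of bracket_seat between -0.003 and 0.003 m and angle between jar's own z axis and vertical below 0.06 rad and z of cap in the frame of jar_mouth between 0.002 and 0.045 m and horizontal distance between cap and jar_mouth below 0.015 m and angle between cap's own z axis and vertical below 0.15 rad and contact force between the fingers and cap above 1 N and contact force between cap and jar below 0.2 N and contact force between cap and bracket below 0.2 N and linear speed of cap below 0.03 m/s); the arm keeps its last pose, push and grip.
It fails at once if the cap is turned on far past where the thread lets go (more than about 140 degrees from tight) (x of cap_mark in the frame of jar below -0.022 m).
It fails at once if the jar is tipped by more than 30 degrees (angle between jar's own z axis and vertical above 0.52 rad).
It fails at once if the jar is dropped or slammed into the bracket (faster than 0.4 m/s as it goes in) (horizontal distance between jar and bracket_seat below 0.02 m and z of jar in the frame of bracket_seat below 0.03 m and linear speed of jar above 0.4 m/s).
It fails at once if another thing on the top is shifted by more than 40 mm (distance of any of caddy, spray_bottle, scoop, round_jar, scrub_brush, dosing_cup, soap_dish from where it was at the start of the episode above 0.04 m).
It also fails if it takes over 42 s, if anything falls off the work surface, if the arm or the gripper's body presses on something with over 40 N, if the wrist force passes 120 N, or if a joint passes its speed limit or range.

## Working session

There is one attempt and no reset: what is moved stays moved. The work goes in short steps, Python scripts to look and compute and a shell command to move; the robot and the scene stay as the last step left them, time stands still between calls to the robot, and variables do not carry over. Pictures are saved under pics/ and viewed, and the job is handed in when it is done.

```bash
ls; mkdir -p pics; cat > h.py <<'E'
import numpy as np, cv2
from scipy.spatial.transform import Rotation as R
from workcell import bot, viewer
def K(p):
    f=240/np.tan(np.radians(p["vertical_fov"])/2)
    return np.array([[f,0,p["cx"]],[0,f,p["cy"]],[0,0,1.]])
def pose():
    s=bot.observe(); return R.from_euler('xyz',s["tool_rot"]).as_matrix(), np.array(s["position"])
def extr(p,st=None):
    if "rvec" in p: 
        return cv2.Rodrigues(np.array(p["rvec"],float))[0], np.array(p["tvec"],float).ravel()
    Rt,t=st; T=np.array(p["tool_from_camera"]); Rw=Rt@T[:3,:3]; c=Rt@T[:3,3]+t
    return Rw.T,-Rw.T@c
def proj(p,X,st=None):
    Rc,t=extr(p,st); q=(K(p)@(Rc@np.atleast_2d(X).T+t[:,None])); return (q[:2]/q[2]).T
def onz(p,uv,z,st=None):
    Rc,t=extr(p,st); C=-Rc.T@t; d=Rc.T@np.linalg.inv(K(p))@np.array([uv[0],uv[1],1.]); return C+d*(z-C[2])/d[2]
E
python3 - <<'E'
from h import *
print(bot.observe())
for n in ["scene","side","wrist"]:
    st=pose(); p=viewer.grab_frame(n); cv2.imwrite(f"pics/{n}0.png",p["pixels"])
    Rc,t=extr(p,st); print(n,p["vertical_fov"],p["cx"],p["cy"],"cam",-Rc.T@t, "fwd",Rc[2])
    for o in ["jar","cap","bracket","scoop","caddy","round_jar","spray_bottle"]:
        print(o,[(round(d["score"],2),[int(x) for x in d["bbox"]]) for d in viewer.outline_of(o,p)])
E
```

```text
pics
{'clock': 0.0, 'qpos': array([ 1.05579591,  0.52202884, -0.03629468,  1.59997662,  0.02120154,
        1.02112514, -0.11279198]), 'qd': array([-5.01590883e-04,  1.89328024e-03,  7.16670656e-04,  5.49345634e-04,
       -3.15601385e-04, -5.45720822e-05, -1.15081401e-03]), 'joint_efforts': array([ 4.75848447e-04, -9.27117562e+01,  1.97926484e+00, -3.69944894e+01,
        1.76671013e-02,  8.23904149e-03,  2.73995551e-05]), 'position': array([ 0.26872963, -0.56390955,  0.23072811]), 'tool_rot': array([-3.14044397e+00,  1.00262754e-04,  4.44770393e-01]), 'force': array([ 0.49849943, -0.60424847,  0.03909739]), 'moment': array([-0.00085421,  0.00490446, -0.01309175]), 'grip_width': 0.08549102071802048}
scene 49.315560499381775 321.47896368872733 240.27431027619107 cam [ 0.94114862 -0.75883722  0.89529357] fwd [-0.34776288  0.62693015 -0.69715103]
jar [(0.59, [244, 290, 276, 315])]
cap [(0.8, [207, 273, 233, 297]), (0.73, [245, 272, 271, 295])]
bracket [(0.66, [337, 174, 389, 230]), (0.55, [276, 146, 332, 203]), (0.45, [424, 216, 454, 260])]
scoop [(0.82, [266, 230, 314, 249]), (0.32, [
[... 329 characters left out ...]
49, 365, 224, 435])]
cap [(0.94, [363, 198, 386, 217]), (0.74, [396, 236, 421, 257])]
bracket [(0.71, [308, 332, 369, 405]), (0.66, [238, 288, 301, 353])]
scoop [(0.83, [327, 271, 378, 295]), (0.43, [376, 107, 470, 194])]
caddy [(0.66, [375, 107, 471, 193])]
round_jar [(0.56, [195, 244, 225, 281]), (0.55, [359, 215, 384, 240]), (0.4, [266, 185, 297, 219])]
spray_bottle [(0.85, [318, 101, 345, 177]), (0.37, [359, 212, 384, 237])]
wrist 68.87443864622708 321.6297810433563 242.5661529541313 cam [ 0.34278078 -0.52934355  0.37387812] fwd [-0.28613419 -0.13705194 -0.94833749]
jar []
cap []
bracket []
scoop []
caddy [(0.98, [191, 1, 523, 135])]
round_jar [(0.32, [188, 1, 522, 137])]
spray_bottle []
```

View pics/scene0.png

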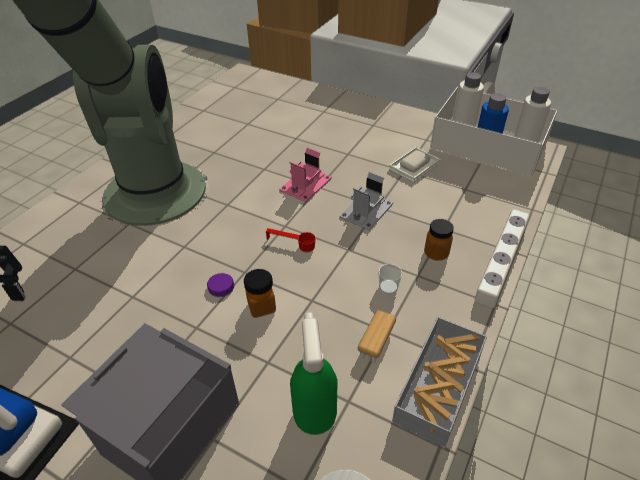

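View pics/side0.png

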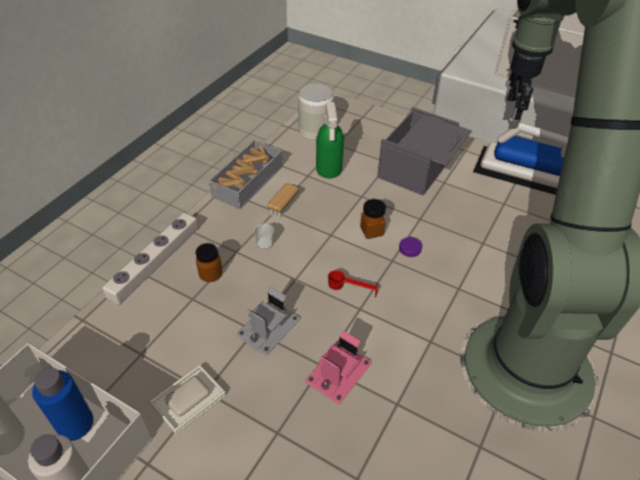

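The scene picture shows the square jar at about (259,290), the chrome bracket at (367,200), the pink one at (305,175), the purple decoy lid at (220,285) and the scoop between. In the side picture the jar is at (373,218) and the chrome bracket at (270,320).

```bash
cat > fit.py <<'E'
from h import *
from scipy.optimize import least_squares
def cyl(c,r,z0,z1):
    a=np.linspace(0,2*np.pi,60); return np.vstack([np.c_[c[0]+r*np.cos(a),c[1]+r*np.sin(a),np.full(60,z)] for z in (z0,z1)])
def bb(q): return np.r_[q.min(0),q.max(0)]
def centre(q): b=bb(q); return (b[:2]+b[2:])/2
E
python3 - <<'E'
from fit import *
ps={n:viewer.grab_frame(n) for n in ["scene","side"]}
pick={"cap":{"scene":(259,283),"side":(375,208)},"bracket":{"scene":(365,202),"side":(270,320)}}
for o in pick:
    for n in ps:
        ds=viewer.outline_of(o,ps[n])
        d=min(ds,key=lambda d:np.hypot((d["bbox"][0]+d["bbox"][2])/2-pick[o][n][0],(d["bbox"][1]+d["bbox"][3])/2-pick[o][n][1]))
        b=np.array(d["bbox"]); print(o,n,b,d["score"])
        if o=="cap":
            bc=(b[:2]+b[2:])/2
            f=lambda x: centre(proj(ps[n],cyl(x,.0295,.0765,.094)))-bc
            x0=onz(ps[n],bc,.085)[:2]; s=least_squares(f,x0); print(s.x, bb(proj(ps[n],cyl(s.x,.0295,.0765,.094))).round(1), 'seen',b)
        # mask
    big=[]
for n in ps:
    b=dict(scene=[(215,245,305,325),(320,155,410,240)],side=[(340,180,410,250),(225,275,315,365)])[n]
    big.append(np.hstack([cv2.resize(ps[n]["pixels"][y0:y1,x0:x1],(400,300) ,interpolation=cv2.INTER_CUBIC) for x0,y0,x1,y1 in b]))
cv2.imwrite("pics/zoom.png",np.vstack(big))
E
```

```text
cap scene [243.  268.9 270.4 295.6] 0.92
[ 0.47827074 -0.20100157] [241.9 268.6 271.5 295.9] seen [243.  268.9 270.4 295.6]
cap side [363.8 193.5 385.  217.1] 0.92
[ 0.48035617 -0.20730409] [362.6 195.  386.2 215.6] seen [363.8 193.5 385.  217.1]
bracket scene [339.3 175.9 389.7 231.6] 0.78
bracket side [236.6 289.4 300.3 357. ] 0.55
```

View pics/zoom.png

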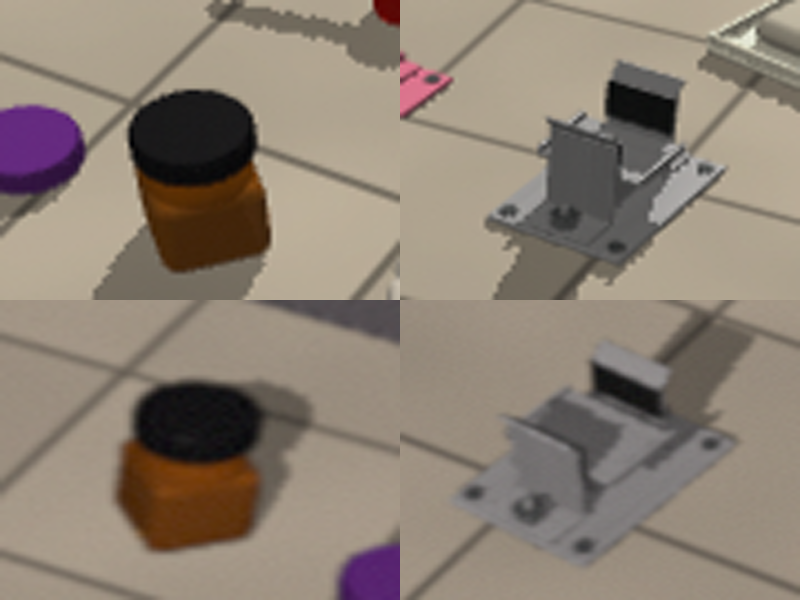

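```bash
python3 - <<'E'
from fit import *
ps={n:viewer.grab_frame(n) for n in ["scene","side"]}
pts={"scene":dict(n=[(353.3,189.6),(369.5,194.1)],f=[(368.8,172.8),(384.1,177.7)],b=[(339.6,217.3),(370.6,229.2),(393.6,203.2)]),
"side":dict(n=[(248.6,310.1),(265.5,329)],f=[(269.3,288.5),(285.3,299)],b=[(237.4,334.1),(266.6,354.5),(300.8,317)])}
for n in ps:
    for k,z in (("n",.092),("f",.092),("b",.006)):
        q=np.array([onz(ps[n],u,z)[:2] for u in pts[n][k]]); print(n,k,q.round(4).tolist(), q.mean(0).round(4), np.degrees(np.arctan2(*(np.diff(q,axis=0)[0][::-1]))).round(1))
    m=(sum(onz(ps[n],u,.092) for k in "nf" for u in pts[n][k]))/4; print("centre",m)
    b=pts[n]["b"]; print("base c", (onz(ps[n],b[0],.006)+onz(ps[n],b[2],.006))/2)
# jar bottom corners
for n,z in (("scene",[(175,270),(267,245)]),("side",[(152,548-300),(253,527-300),(118,495-300)])):
    o=dict(scene=(215,245,305,325),side=(340,180,410,250))[n]
    q=[onz(ps[n],(o[0]+u*(o[2]-o[0])/400,o[1]+v*(o[3]-o[1])/300),.002)[:2] for u,v in z]
    print(n,np.array(q).round(4).tolist())
# other objects
for o,z in (("round_jar",.04),("dosing_cup",.025),("spray_bottle",.1),("soap_dish",.01),("scoop",.015),("caddy",.06)):
  for n in ps:
    for d in viewer.outline_of(o,ps[n])[:1]:
        b=np.array(d["bbox"]);print(o,n,round(d["score"],2),onz(ps[n],(b[:2]+b[2:])/2,z)[:2].round(3))
E
```

```text
scene n [[0.5245, 0.1562], [0.5667, 0.1589]] [0.5456 0.1575] 3.6
scene f [[0.5295, 0.2356], [0.5719, 0.235]] [0.5507 0.2353] -0.9
scene b [[0.4983, 0.1365], [0.5868, 0.1329], [0.5984, 0.2523]] [0.5612 0.1739] -2.3
centre [0.54815925 0.19641529 0.092     ]
base c [0.54834287 0.19440732 0.006     ]
side n [[0.5614, 0.238], [0.5029, 0.2602]] [0.5321 0.2491] 159.2
side f [[0.5563, 0.1654], [0.51, 0.1721]] [0.5331 0.1688] 171.8
side b [[0.587, 0.2561], [0.5008, 0.267], [0.4892, 0.1423]] [0.5256 0.2218] 172.8
centre [0.53263003 0.20894919 0.092     ]
base c [0.53807293 0.19918336 0.006     ]
scene [[0.481, -0.2288], [0.5104, -0.1928]]
side [[0.4756, -0.1679], [0.4436, -0.2083], [0.5103, -0.2011]]
round_jar scene 0.93 [0.761 0.139]
round_jar side 0.64 [0.747 0.136]
dosing_cup scene 0.61 [ 0.697 -0.006]
dosing_cup side 0.75 [ 0.696 -0.014]
spray_bottle scene 0.89 [ 0.69  -0.341]
spray_bottle side 0.58 [ 0.701 -0.379]
soap_dish scene 0.55 [0.583 0.434]
soap_dish side 0.72 [0.575 0.442]
scoop scene 0.91 [0.43  0.002]
scoop side 0.91 [0.433 0.001]
caddy scene 0.73 [ 0.456 -0.503]
caddy side 0.6 [ 0.469 -0.511]
```

```bash
python3 -m creep '[{"tx":43,"ty":-29,"rz":-4,"hand":-1},{"tx":86,"ty":-58,"rz":-8,"hand":-1},{"tx":129,"ty":-87,"rz":-12,"hand":-1},{"tx":172,"ty":-116,"rz":-16,"hand":-1},{"tx":215,"ty":-145,"rz":-20,"hand":-1},{"tx":258,"ty":-174,"rz":-24,"hand":-1},{"tx":301,"ty":-203,"rz":-28,"hand":-1},{"tx":344,"ty":-235,"rz":-30,"hand":-1}]' 60
python3 -c "
from h import *
s=bot.observe();print(s['qpos'],s['position'],s['tool_rot'])"
```

```text
[ 1.05575302  0.52139342 -0.03632861  1.59951641  0.02118297  1.02113877
 -0.11282403] [ 0.26892989 -0.56414862  0.23128867] [-3.14151906e+00 -2.20989690e-05  4.44792559e-01]schema error: expected keys rx, ry, rz, tx, ty, tz, hand
```

```bash
python3 -m creep '[{"rx":0,"ry":0,"rz":-4,"tx":43,"ty":-29,"tz":0,"hand":-1},{"rx":0,"ry":0,"rz":-8,"tx":86,"ty":-58,"tz":0,"hand":-1},{"rx":0,"ry":0,"rz":-12,"tx":129,"ty":-87,"tz":0,"hand":-1},{"rx":0,"ry":0,"rz":-16,"tx":172,"ty":-116,"tz":0,"hand":-1},{"rx":0,"ry":0,"rz":-20,"tx":215,"ty":-145,"tz":0,"hand":-1},{"rx":0,"ry":0,"rz":-24,"tx":258,"ty":-174,"tz":0,"hand":-1},{"rx":0,"ry":0,"rz":-28,"tx":301,"ty":-203,"tz":0,"hand":-1},{"rx":0,"ry":0,"rz":-30,"tx":344,"ty":-235,"tz":0,"hand":-1}]' 60
python3 -c "
from h import *
s=bot.observe();print(s['qpos'],s['position'],s['tool_rot'],s['clock'])"
```

```text
clock: 3.0
position: [0.4712, -0.2169, 0.2316]
tool_rot: [3.141, -0.0, 0.971]
force: [0.9, 0.1, -0.6]
grip_width: 0.0855
[ 0.52907444  0.36271666 -0.27256858  1.8676739   0.1199001   0.92629271
 -0.39861624] [ 0.47124523 -0.21693532  0.23157045] [ 3.14092256e+00 -1.20819667e-04  9.70919784e-01] 3.0
```

```bash
python3 - <<'E'
from fit import *
st=pose(); p=viewer.grab_frame("wrist"); cv2.imwrite("pics/w1.png",p["pixels"]); print(st[1], bot.observe()["tool_rot"])
d=viewer.outline_of("cap",p)
for x in d: print(x["score"],x["bbox"])
for x in d:
    b=np.array(x["bbox"]);bc=(b[:2]+b[2:])/2
    s=least_squares(lambda v: centre(proj(p,cyl(v,.0295,.0765,.094),st))-bc, onz(p,bc,.085,st)[:2]); print(s.x, bb(proj(p,cyl(s.x,.0295,.0765,.094),st)).round(1))
E
```

```text
[ 0.47124523 -0.21693532  0.23157045] [ 3.14104197 -0.0039609   0.98034259]
0.93 [281.4, 171.0, 355.8, 242.0]
0.59 [202.4, 215.6, 255.6, 269.6]
[ 0.47905498 -0.20215582] [282.5 169.8 354.7 243.2]
[ 0.39731229 -0.18492878] [192.4 207.3 265.6 277.9]
```

View pics/w1.png

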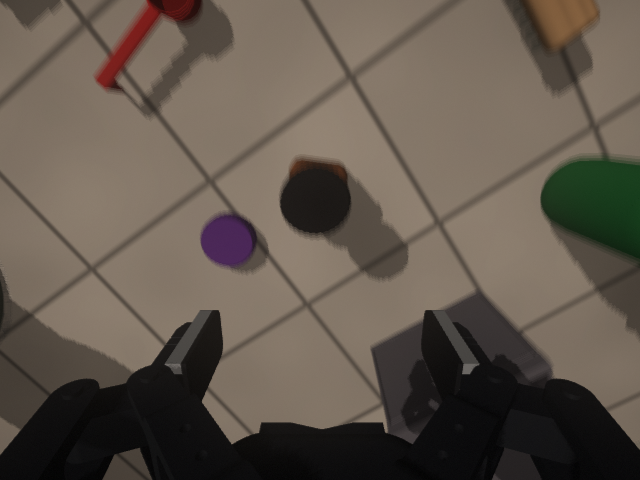

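The wrist picture shows the black cap at (316,205) with the jar's shoulder edge from (290,160) to (345,166). The fingers frame it, and the purple lid is off to the left at (228,240).

```bash
python3 - <<'E'
from fit import *
s0=bot.observe(); st=pose(); p=viewer.grab_frame("wrist"); print(s0["clock"],st[1],s0["tool_rot"],s0["qpos"])
x=viewer.outline_of("cap",p)[0]; j=viewer.outline_of("jar",p)[0]
b=np.array(x["bbox"]);bc=(b[:2]+b[2:])/2
s=least_squares(lambda v: centre(proj(p,cyl(v,.0295,.0765,.094),st))-bc, onz(p,bc,.085,st)[:2]); print(s.x, bb(proj(p,cyl(s.x,.0295,.0765,.094),st)).round(1),b)
c=s.x; q=np.array([c-np.array(st[1][:2])]).ravel(); d=st[0].T@np.r_[q,0]; print("tool delta mm",d*1000)
im=cv2.resize(p["pixels"][130:280,240:420],(720,600),interpolation=cv2.INTER_CUBIC)
for yaw,col in ((-39,(0,255,0)),(-34,(0,0,255))):
    Rz=R.from_euler('z',yaw,degrees=True).as_matrix()
    sq=np.array([[1,1,0],[1,-1,0],[-1,-1,0],[-1,1,0]])*.027@Rz.T+np.r_[c,.058]
    pp=(proj(p,sq,st)-[240,130])*4; cv2.polylines(im,[pp.astype(int)],True,col,1)
cv2.imwrite("pics/w2.png",im)
E
```

```text
3.1 [ 0.47348164 -0.21249217  0.23160069] [ 3.14122156e+00 -2.65381989e-03  9.77967862e-01] [ 0.52445391  0.36325275 -0.27690678  1.86709306  0.11882537  0.92615008
 -0.3995428 ]
[ 0.39786419 -0.18401144] [193.6 211.4 266.3 281.8] [200.9 218.9 259.  274.3]
tool delta mm [-1.86271992e+01 -7.86267840e+01 -7.86109997e-02]
```

View pics/w2.png

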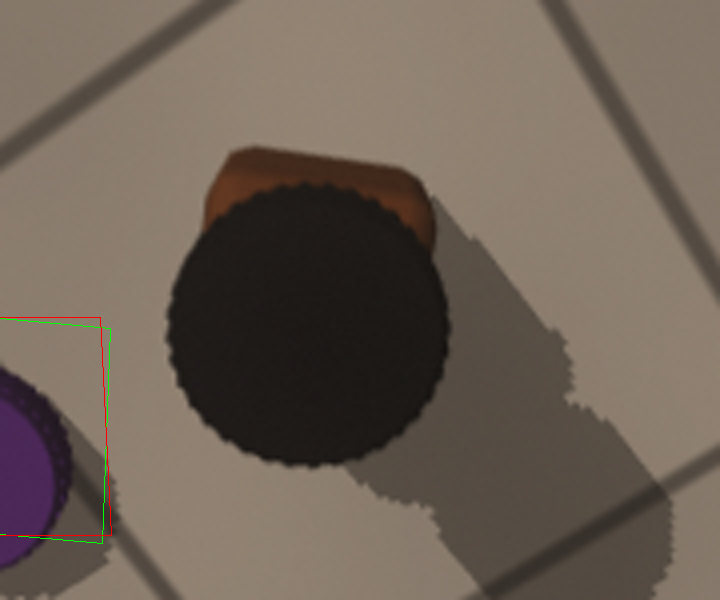

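```bash
python3 - <<'E'
from fit import *
s0=bot.observe(); st=pose(); p=viewer.grab_frame("wrist"); print(s0["clock"],st[1],s0["tool_rot"],np.degrees(s0["tool_rot"][2]))
m=(p["pixels"][150:300,270:370].max(2)<55).astype(np.uint8)
n,l,sta,_=cv2.connectedComponentsWithStats(m); k=1+sta[1:,4].argmax(); a=sta[k]
bc=np.array([270+a[0]+a[2]/2,150+a[1]+a[3]/2])-.5; print(a,bc)
s=least_squares(lambda v: centre(proj(p,cyl(v,.0295,.0765,.094),st))-bc, onz(p,bc,.085,st)[:2]); c=s.x;print(c,bb(proj(p,cyl(s.x,.0295,.0765,.094),st)).round(1))
d=st[0].T@np.r_[c-st[1][:2],0]; print("tool delta mm",d*1000)
im=cv2.resize(p["pixels"][130:280,240:420],(720,600),interpolation=cv2.INTER_CUBIC)
for yaw,col in ((-42,(0,255,0)),(-46,(0,0,255))):
    Rz=R.from_euler('z',yaw,degrees=True).as_matrix()
    sq=np.array([[1,1,0],[1,-1,0],[-1,-1,0],[-1,1,0]])*.027@Rz.T+np.r_[c,.056]
    pp=(proj(p,sq,st)-[240,130])*4; cv2.polylines(im,[pp.astype(int)],True,col,1)
cv2.imwrite("pics/w3.png",im)
E
```

```text
3.25 [ 0.47024646 -0.2189949   0.23129237] [3.14159210e+00 4.01296531e-04 9.68272007e-01] 55.4778994075254
[  10   15   72   73 4031] [315.5 201. ]
[ 0.47861432 -0.19891542] [279.2 164.1 351.8 237.9]
tool delta mm [ 2.12858993e+01 -4.48517396e+00 -8.54446288e-03]
```

View pics/w3.png

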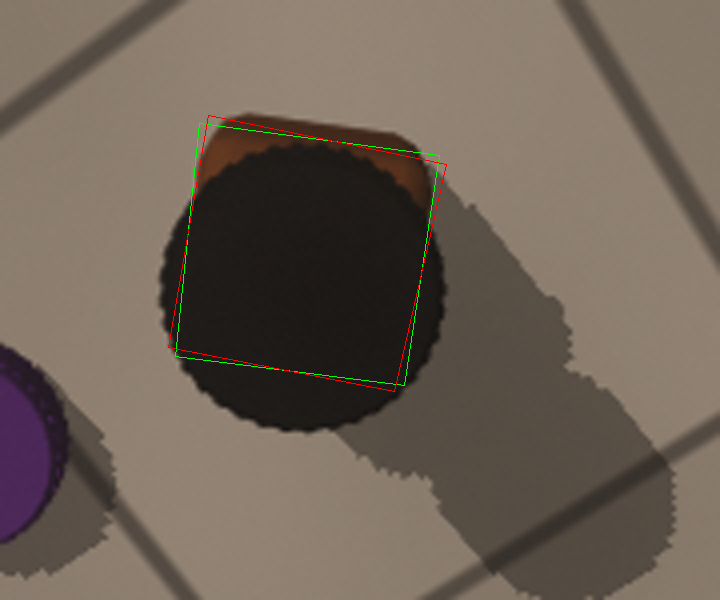

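The overlay gives the jar's yaw as about -42°, with the cap at about (0.479,-0.201). Next I descend onto it.

```bash
python3 -m creep '[{"rx":0,"ry":0,"rz":0,"tx":19,"ty":-2,"tz":20,"hand":-1},{"rx":0,"ry":0,"rz":0,"tx":19,"ty":-2,"tz":50,"hand":-1},{"rx":0,"ry":0,"rz":0,"tx":19,"ty":-2,"tz":80,"hand":-1},{"rx":0,"ry":0,"rz":0,"tx":19,"ty":-2,"tz":110,"hand":-1},{"rx":0,"ry":0,"rz":0,"tx":19,"ty":-2,"tz":125,"hand":-1},{"rx":0,"ry":0,"rz":0,"tx":19,"ty":-2,"tz":125,"hand":-1}]'
python3 - <<'E'
from fit import *
s0=bot.observe(); st=pose(); p=viewer.grab_frame("wrist"); print(s0["clock"],st[1],s0["tool_rot"])
cv2.imwrite("pics/w4.png",p["pixels"])
E
```

```text
clock: 3.9
position: [0.478, -0.2028, 0.1045]
tool_rot: [-3.138, 0.001, 0.966]
force: [-0.2, 0.2, 0.4]
grip_width: 0.0854
3.9 [ 0.47798525 -0.20275007  0.10452348] [-3.13843911e+00  1.18364111e-03  9.66364258e-01]
```

View pics/w4.png

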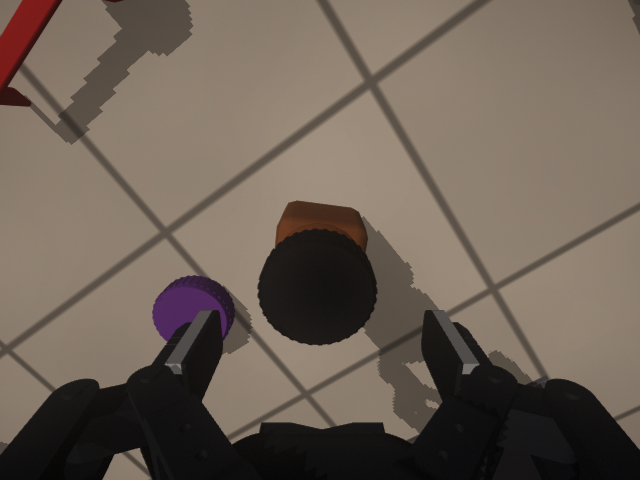

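```bash
python3 - <<'E'
from fit import *
s0=bot.observe(); st=pose(); p=viewer.grab_frame("wrist"); print(s0["clock"],st[1])
m=(p["pixels"][200:370,240:400].max(2)<50).astype(np.uint8)
n,l,sta,_=cv2.connectedComponentsWithStats(m); k=1+sta[1:,4].argmax(); a=sta[k]
bc=np.array([240+a[0]+a[2]/2,200+a[1]+a[3]/2])-.5; print(a,bc)
c=least_squares(lambda v: centre(proj(p,cyl(v,.0295,.0765,.094),st))-bc, onz(p,bc,.085,st)[:2]).x;print(c,bb(proj(p,cyl(c,.0295,.0765,.094),st)).round(1))
print("tool delta mm",st[0].T@np.r_[c-st[1][:2],0]*1000)
E
```

```text
3.95 [ 0.47878161 -0.20278669  0.1058891 ]
[   17    29   118   115 10622] [315.5 286. ]
[ 0.47836136 -0.19873938] [255.2 226.4 375.8 345.6]
tool delta mm [ 3.09208569e+00 -2.64505369e+00  1.68797445e-03]
```

```bash
python3 -m creep '[{"rx":0,"ry":0,"rz":0,"tx":3,"ty":-2,"tz":22,"hand":-1},{"rx":0,"ry":0,"rz":0,"tx":3,"ty":-2,"tz":44,"hand":-1},{"rx":0,"ry":0,"rz":0,"tx":3,"ty":-2,"tz":44,"hand":-1},{"rx":0,"ry":0,"rz":0,"tx":3,"ty":-2,"tz":44,"hand":1},{"rx":0,"ry":0,"rz":0,"tx":3,"ty":-2,"tz":44,"hand":1},{"rx":0,"ry":0,"rz":0,"tx":3,"ty":-2,"tz":44,"hand":1},{"rx":0,"ry":0,"rz":0,"tx":3,"ty":-2,"tz":44,"hand":1},{"rx":0,"ry":0,"rz":0,"tx":3,"ty":-2,"tz":44,"hand":1}]' 80
python3 - <<'E'
from fit import *
s0=bot.observe(); st=pose(); p=viewer.grab_frame("wrist"); print(s0["clock"],st[1],s0["tool_rot"],s0["moment"])
cv2.imwrite("pics/w5.png",p["pixels"])
E
```

```text
clock: 4.8
position: [0.4802, -0.1986, 0.064]
tool_rot: [3.14, -0.0, 0.968]
force: [-3.8, 1.7, 13.3]
grip_width: 0.0567
4.8 [ 0.48019319 -0.19862414  0.06402272] [ 3.13966715e+00 -3.26896308e-04  9.68096250e-01] [ 0.34779448  0.7514964  -0.07689734]
```

View pics/w5.png

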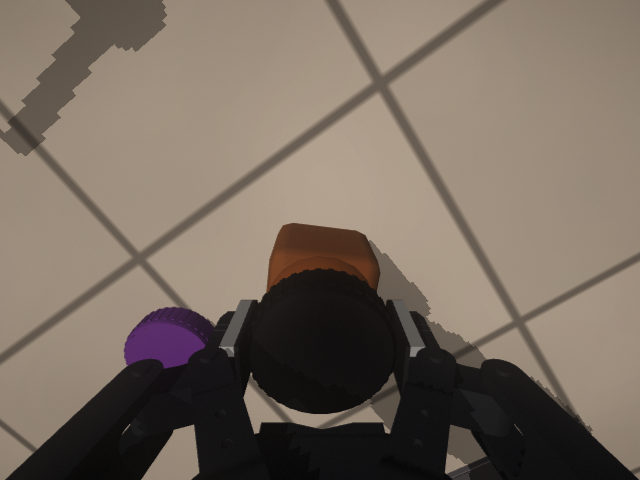

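```bash
python3 -m creep '[{"rx":0,"ry":0,"rz":0,"tx":0,"ty":0,"tz":-10,"hand":1},{"rx":0,"ry":0,"rz":0,"tx":0,"ty":0,"tz":-30,"hand":1},{"rx":0,"ry":0,"rz":0,"tx":0,"ty":0,"tz":-60,"hand":1},{"rx":0,"ry":0,"rz":0,"tx":0,"ty":0,"tz":-90,"hand":1},{"rx":0,"ry":0,"rz":0,"tx":0,"ty":0,"tz":-120,"hand":1},{"rx":0,"ry":0,"rz":0,"tx":0,"ty":0,"tz":-130,"hand":1},{"rx":0,"ry":0,"rz":0,"tx":0,"ty":0,"tz":-130,"hand":1}]' 90
python3 - <<'E'
from fit import *
s0=bot.observe(); st=pose(); p=viewer.grab_frame("wrist"); print(s0["clock"],st[1],s0["tool_rot"],s0["moment"])
cv2.imwrite("pics/w6.png",p["pixels"])
import pickle; pickle.dump(({k:p[k] for k in p if k!="pixels"},st,p["pixels"]),open("w6.pkl","wb"))
p=viewer.grab_frame("side");cv2.imwrite("pics/s6.png",p["pixels"])
E
```

```text
clock: 5.55
position: [0.4801, -0.1987, 0.1939]
tool_rot: [3.139, -0.001, 0.968]
force: [0.0, -1.3, -3.4]
grip_width: 0.056
5.55 [ 0.48010716 -0.1986548   0.19392727] [ 3.13871004e+00 -5.91890984e-04  9.68016962e-01] [-0.00327164  0.06744724  0.04825849]
```

View pics/w6.png

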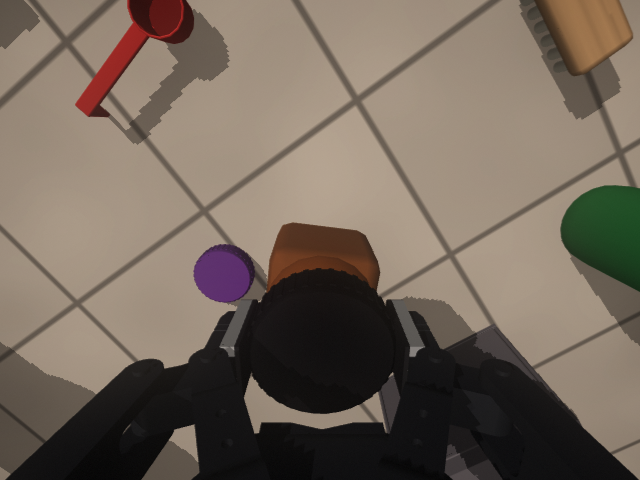

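View pics/s6.png

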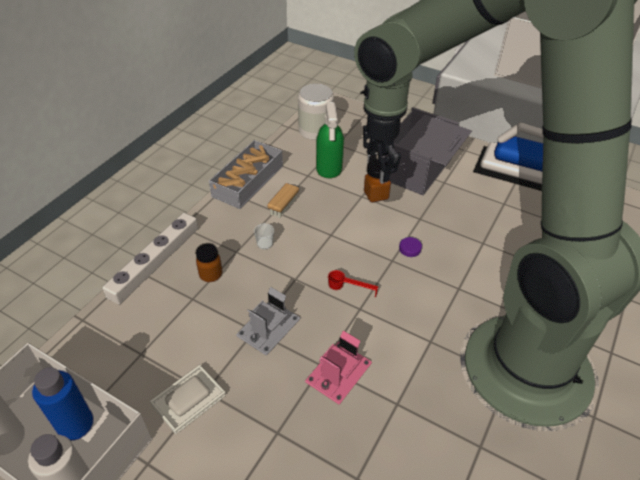

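The jar hangs straight in the gripper: in the wrist picture its shoulder is at (325,235) and the cap at (323,340). The side picture shows it off the table and clear. Now I stop short of the bracket to look at it.

```bash
python3 -m creep '[{"rx":0,"ry":0,"rz":-3,"tx":25,"ty":-10,"tz":0,"hand":1},{"rx":0,"ry":0,"rz":-9,"tx":65,"ty":-26,"tz":0,"hand":1},{"rx":0,"ry":0,"rz":-15,"tx":105,"ty":-42,"tz":0,"hand":1},{"rx":0,"ry":0,"rz":-21,"tx":145,"ty":-58,"tz":0,"hand":1},{"rx":0,"ry":0,"rz":-27,"tx":185,"ty":-74,"tz":0,"hand":1},{"rx":0,"ry":0,"rz":-33,"tx":220,"ty":-88,"tz":0,"hand":1},{"rx":0,"ry":0,"rz":-38,"tx":247,"ty":-98,"tz":0,"hand":1},{"rx":0,"ry":0,"rz":-38,"tx":263,"ty":-104,"tz":0,"hand":1}]'
python3 -m creep '[{"rx":0,"ry":0,"rz":0,"tx":0,"ty":0,"tz":0,"hand":1},{"rx":0,"ry":0,"rz":0,"tx":0,"ty":0,"tz":0,"hand":1},{"rx":0,"ry":0,"rz":0,"tx":0,"ty":0,"tz":0,"hand":1}]'
python3 - <<'E'
from fit import *
import pickle
s0=bot.observe(); st=pose(); p=viewer.grab_frame("wrist"); print(s0["clock"],st[1],s0["tool_rot"],s0["qpos"])
cv2.imwrite("pics/w7.png",p["pixels"])
pickle.dump(({k:p[k] for k in p if k!="pixels"},st,p["pixels"]),open("w7.pkl","wb"))
q,s6,im=pickle.load(open("w6.pkl","rb"))
x0,y0,x1,y1=250.5,269,396.5,413
bc=np.array([(x0+x1)/2,(y0+y1)/2]); z=s6[1][2]-.064
c=least_squares(lambda v: centre(proj(q,cyl(v,.0295,z+.0765,z+.094),s6))-bc, onz(q,bc,z+.085,s6)[:2]).x
print("cap in tool mm",s6[0].T@np.r_[c-s6[1][:2],0]*1000,bb(proj(q,cyl(c,.0295,z+.0765,z+.094),s6)))
E
```

```text
clock: 6.45
position: [0.5424, 0.08, 0.1907]
tool_rot: [-3.139, -0.001, 1.638]
force: [0.5, -0.6, -2.7]
grip_width: 0.0563
clock: 6.75
position: [0.5425, 0.0763, 0.1915]
tool_rot: [-3.14, 0.0, 1.63]
force: [0.1, -0.5, -3.8]
grip_width: 0.0562
6.75 [0.54247783 0.07630309 0.19151708] [-3.14015354e+00  4.74359972e-04  1.63046520e+00] [ 0.10563851  0.48322391 -0.48053621  1.82651693  0.27779287  0.90024171
 -0.44287617]
cap in tool mm [-1.33213581  0.96804997  0.00200204] [245.71725049 265.6262923  401.28274951 416.3737077 ]
```

View pics/w7.png

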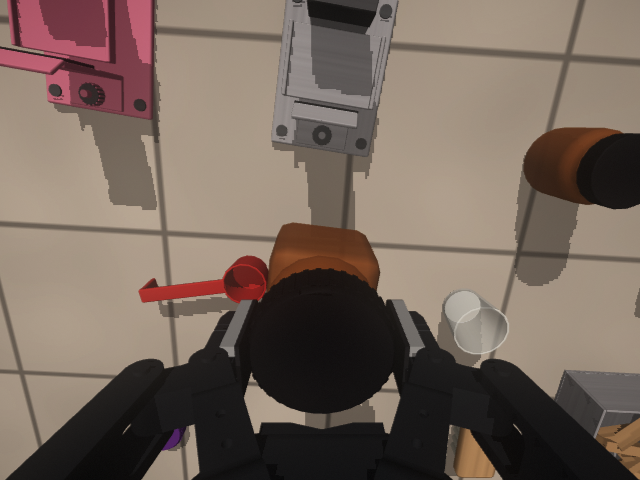

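The bracket shows at the top: its base's near edge runs from (273,142) to (370,156), almost parallel to the jar's top edge. I zoom in to measure it.

```bash
python3 - <<'E'
from fit import *
import pickle
q,st,im=pickle.load(open("w7.pkl","rb"))
z=cv2.resize(im[0:170,255:415],None,fx=4.5,fy=3.5,interpolation=cv2.INTER_CUBIC)
cv2.imwrite("pics/z7.png",z)
print({k:(v if k!="tool_from_camera" else np.array(v).round(3)) for k,v in q.items()})
E
```

```text
{'vertical_fov': 68.87443864622708, 'cx': 321.6297810433563, 'cy': 242.5661529541313, 'tool_from_camera': array([[-0.001, -0.948, -0.318,  0.081],
       [ 1.   , -0.001,  0.   ,  0.   ],
       [-0.   , -0.318,  0.948, -0.143],
       [ 0.   ,  0.   ,  0.   ,  1.   ]]), 'shot': 16}
```

View pics/z7.png

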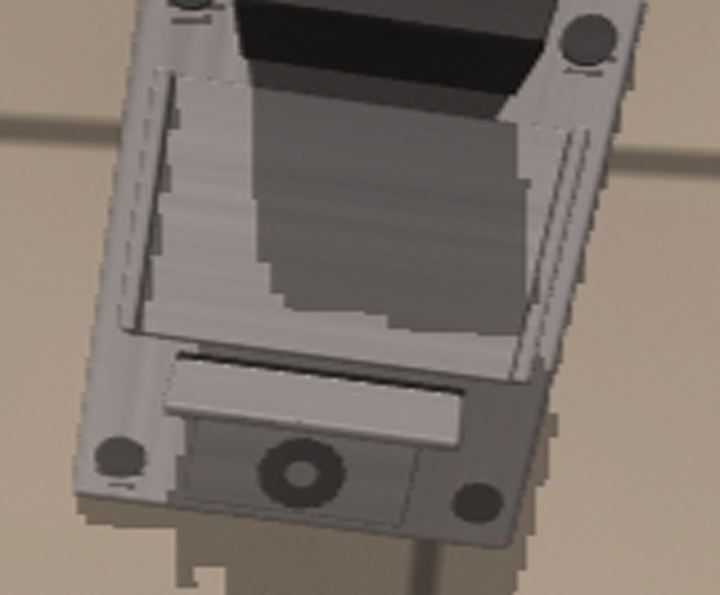

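```bash
python3 - <<'E'
from fit import *
import pickle
q,st,im=pickle.load(open("w7.pkl","rb"))
f=lambda u,v:(255+u/4.5,v/3.5)
# (u,v), z, model local point, weight
obs=[((122,330),.047,(-.035,-.025)),((533,382),.047,(.035,-.025)),((155,70),.047,(-.035,.025)),((590,130),.047,(.035,.025)),
((77,493),.006,(-.045,-.063)),((510,548),.006,(.045,-.063)),((165,412),.092,(-.022,-.040)),((458,445),.092,(.022,-.040))]
def mod(v): 
    c,s=np.cos(v[2]),np.sin(v[2])
    return np.array([[v[0]+c*l[0]-s*l[1],v[1]+s*l[0]+c*l[1],z] for _,z,l in obs])
U=np.array([f(*o[0]) for o in obs])
r=lambda v:(proj(q,mod(v),st)-U).ravel()
s=least_squares(r,[.54,.197,-.06],loss="soft_l1");print(s.x[:2],np.degrees(s.x[2]));print(r(s.x).reshape(-1,2).round(1))
for o,u in zip(obs,U): print(o[2],onz(q,u,o[1],st).round(4))
# jar yaw in hand: fit body top edge
z=st[1][2]-.064+.056
a,b=[onz(q,u,z,st) for u in ((292,225),(358,233))]; print("jar edge yaw",np.degrees(np.arctan2(*(b-a)[1::-1])))
z7=cv2.resize(im[210:300,255:400],None,fx=5,fy=5,interpolation=cv2.INTER_CUBIC);z7=np.clip(z7*1.8,0,255).astype(np.uint8);cv2.imwrite("pics/z7j.png",z7)
E
```

```text
[0.54347555 0.19919503] -5.249997759030784
[[-0.3  0.4]
 [-0.9  0.3]
 [ 0.4 -0.4]
 [-0.  -0.9]
 [-1.2  0.8]
 [ 0.7  0.5]
 [-0.1 -0.8]
 [ 1.2  0.4]]
(-0.035, -0.025) [0.5065 0.1778 0.047 ]
(0.035, -0.025) [0.5767 0.1714 0.047 ]
(-0.035, 0.025) [0.5106 0.227  0.047 ]
(0.035, 0.025) [0.5807 0.2203 0.047 ]
(-0.045, -0.063) [0.4939 0.1414 0.006 ]
(0.045, -0.063) [0.5819 0.1327 0.006 ]
(-0.022, -0.04) [0.518  0.1609 0.092 ]
(0.022, -0.04) [0.5609 0.1576 0.092 ]
jar edge yaw -3.806706600168867
```

View pics/z7j.png

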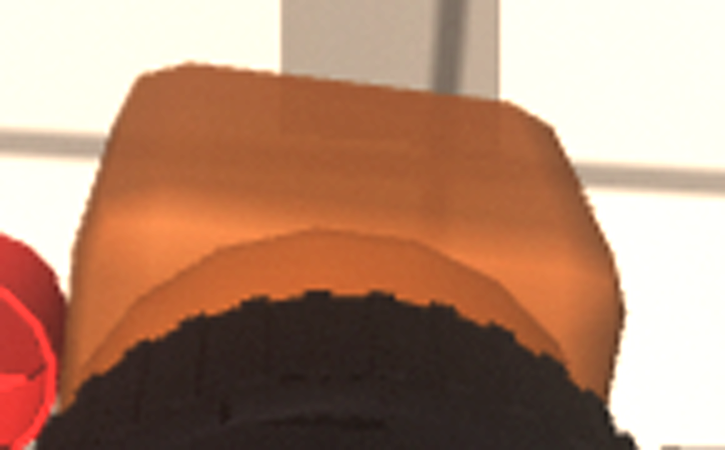

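```bash
python3 - <<'E'
from fit import *
import pickle
q,st,im=pickle.load(open("w7.pkl","rb"))
for dz in (-.064,-.062,-.006):
    z=st[1][2]+dz
    a,b=[onz(q,(255+u/5,210+v/5),z,st) for u,v in ((195,65),(505,100))]
    print(dz,(st[0].T@(a-st[1])*1000).round(1),(st[0].T@(b-st[1])*1000).round(1),np.degrees(np.arctan2(*(b-a)[1::-1])))
    for u,v in ((75,250),(622,310)): print('  side',(st[0].T@(onz(q,(255+u/5,210+v/5),st[1][2]-.064+.05,st)-st[1])*1000).round(1))
tgt=np.array([.5435,.1992]); print("delta mm", st[0].T@np.r_[tgt-st[1][:2],0]*1000)
E
```

```text
-0.064 [ 24.7 -16.7  64. ] [20.2 21.3 64. ] -3.3032318529403293
  side [ 20.  -24.6  14. ]
  side [13.7 28.2 14. ]
-0.062 [ 25.2 -16.5  62. ] [20.8 21.1 62. ] -3.3032318529403066
  side [ 20.  -24.6  14. ]
  side [13.7 28.2 14. ]
-0.006 [ 40.6 -11.9   6. ] [37.4 15.4  6. ] -3.3032318529403177
  side [ 20.  -24.6  14. ]
  side [13.7 28.2 14. ]
delta mm [ 1.22617222e+02  8.34903267e+00 -7.01799918e-02]
```

```bash
python3 -m creep '[{"rx":0,"ry":0,"rz":1,"tx":20,"ty":1,"tz":0,"hand":1},{"rx":0,"ry":0,"rz":2,"tx":55,"ty":3,"tz":0,"hand":1},{"rx":0,"ry":0,"rz":2,"tx":90,"ty":6,"tz":0,"hand":1},{"rx":0,"ry":0,"rz":2,"tx":115,"ty":8,"tz":0,"hand":1},{"rx":0,"ry":0,"rz":2,"tx":124,"ty":8,"tz":0,"hand":1},{"rx":0,"ry":0,"rz":2,"tx":124,"ty":8,"tz":10,"hand":1},{"rx":0,"ry":0,"rz":2,"tx":124,"ty":8,"tz":20,"hand":1},{"rx":0,"ry":0,"rz":2,"tx":124,"ty":8,"tz":20,"hand":1}]'
python3 -m creep '[{"rx":0,"ry":0,"rz":0,"tx":0,"ty":0,"tz":0,"hand":1},{"rx":0,"ry":0,"rz":0,"tx":0,"ty":0,"tz":0,"hand":1}]'
python3 - <<'E'
from fit import *
s0=bot.observe(); st=pose(); print(s0["clock"],st[1],np.degrees(s0["tool_rot"][2]))
print("delta TCP target mm", st[0].T@np.r_[np.array([.5435,.1992])-st[1][:2],0]*1000, "(want +2,-.5)")
p=viewer.grab_frame("wrist");cv2.imwrite("pics/w8.png",p["pixels"])
p=viewer.grab_frame("side");cv2.imwrite("pics/s8.png",cv2.resize(p["pixels"][220:380,180:380],(750,600),interpolation=cv2.INTER_CUBIC))
E
```

```text
clock: 7.6
position: [0.5428, 0.1995, 0.1704]
tool_rot: [-3.139, 0.002, 1.595]
force: [-0.6, -0.8, -3.6]
grip_width: 0.0562
clock: 7.8
position: [0.5436, 0.201, 0.1725]
tool_rot: [3.141, 0.0, 1.596]
force: [0.2, 0.8, -3.1]
grip_width: 0.0563
7.8 [0.54362501 0.20096778 0.17247338] 91.42783243989338
delta TCP target mm [-1.76411635e+00 -1.69017793e-01  5.45086310e-05] (want +2,-.5)
```

View pics/w8.png

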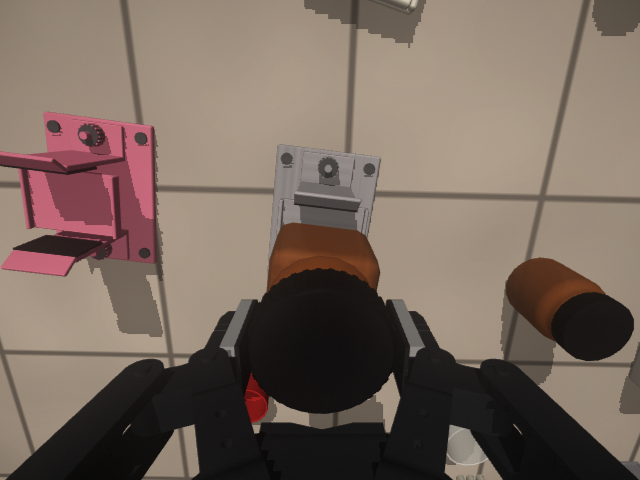

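View pics/s8.png

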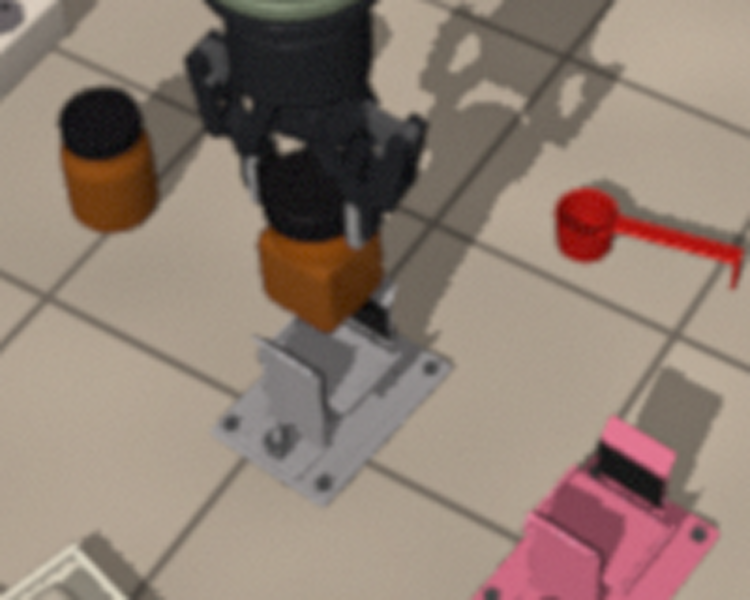

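```bash
python3 -m creep '[{"rx":0,"ry":0,"rz":0,"tx":0,"ty":0,"tz":10,"hand":1},{"rx":0,"ry":0,"rz":0,"tx":0,"ty":0,"tz":20,"hand":1},{"rx":0,"ry":0,"rz":0,"tx":0,"ty":0,"tz":30,"hand":1},{"rx":0,"ry":0,"rz":0,"tx":0,"ty":0,"tz":38,"hand":1},{"rx":0,"ry":0,"rz":0,"tx":0,"ty":0,"tz":42,"hand":1},{"rx":0,"ry":0,"rz":0,"tx":0,"ty":0,"tz":42,"hand":1},{"rx":0,"ry":0,"rz":0,"tx":0,"ty":0,"tz":42,"hand":1}]'
python3 - <<'E'
from fit import *
s0=bot.observe(); print(s0["moment"])
p=viewer.grab_frame("side");cv2.imwrite("pics/s9.png",cv2.resize(p["pixels"][220:380,180:380],(750,600),interpolation=cv2.INTER_CUBIC))
p=viewer.grab_frame("wrist");cv2.imwrite("pics/w9.png",p["pixels"])
E
```

```text
clock: 8.6
position: [0.5435, 0.2017, 0.1304]
tool_rot: [3.141, -0.0, 1.597]
force: [0.1, 0.6, -2.4]
grip_width: 0.0562
[ 0.02072877 -0.02498056  0.00592957]
```

View pics/s9.png

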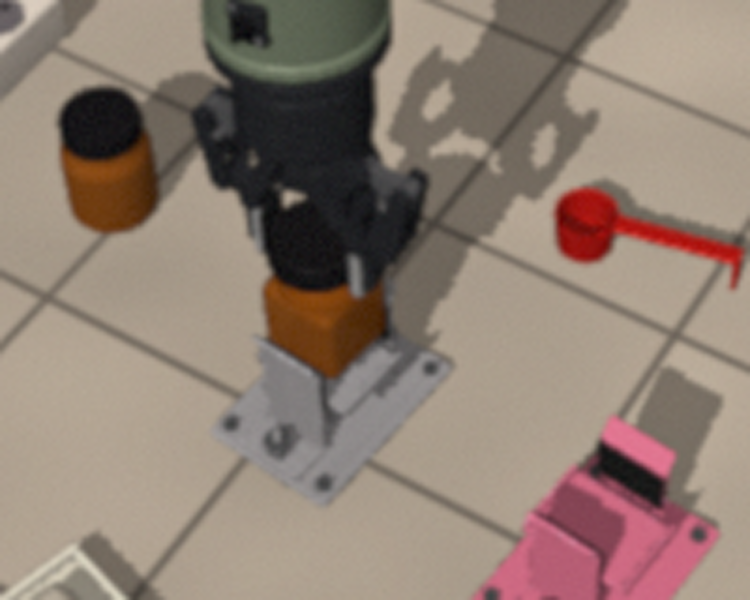

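View pics/w9.png

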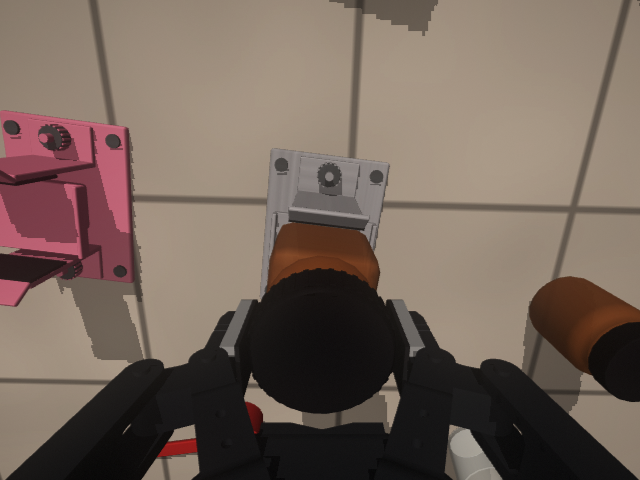

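The jar has gone between the cheeks without any touching force, and its sides are parallel to the cheeks in the wrist picture. I lower it the last 21 mm gently.

```bash
python3 -m creep '[{"rx":0,"ry":0,"rz":0,"tx":0,"ty":0,"tz":6,"hand":1},{"rx":0,"ry":0,"rz":0,"tx":0,"ty":0,"tz":11,"hand":1},{"rx":0,"ry":0,"rz":0,"tx":0,"ty":0,"tz":15,"hand":1},{"rx":0,"ry":0,"rz":0,"tx":0,"ty":0,"tz":18,"hand":1},{"rx":0,"ry":0,"rz":0,"tx":0,"ty":0,"tz":20,"hand":1},{"rx":0,"ry":0,"rz":0,"tx":0,"ty":0,"tz":21,"hand":1},{"rx":0,"ry":0,"rz":0,"tx":0,"ty":0,"tz":21,"hand":1},{"rx":0,"ry":0,"rz":0,"tx":0,"ty":0,"tz":21,"hand":1}]'
python3 -c "
from h import *
s=bot.observe();print(s['moment'],s['qpos'])"
```

```text
clock: 9.5
position: [0.5434, 0.2016, 0.1095]
tool_rot: [3.141, -0.0, 1.597]
force: [-1.6, 0.3, 2.9]
grip_width: 0.0564
[-0.08852721  0.5095856  -0.04441085] [-0.15195859  0.63651698 -0.43571588  1.80666752  0.36535562  0.77855471
 -0.75014427]
```

```bash
python3 -m creep '[{"rx":0,"ry":0,"rz":0,"tx":0,"ty":0,"tz":0.5,"hand":1},{"rx":0,"ry":0,"rz":0,"tx":0,"ty":0,"tz":0.5,"hand":1},{"rx":0,"ry":0,"rz":-3,"tx":0,"ty":0,"tz":0.5,"hand":1},{"rx":0,"ry":0,"rz":-9,"tx":0,"ty":0,"tz":0,"hand":1},{"rx":0,"ry":0,"rz":-15,"tx":0,"ty":0,"tz":0,"hand":1},{"rx":0,"ry":0,"rz":-21,"tx":0,"ty":0,"tz":0,"hand":1},{"rx":0,"ry":0,"rz":-26,"tx":0,"ty":0,"tz":-0.5,"hand":1},{"rx":0,"ry":0,"rz":-26,"tx":0,"ty":0,"tz":-0.5,"hand":1}]' 120
python3 - <<'E'
from fit import *
s=bot.observe();print(s['moment'],s['qpos'],np.degrees(s["tool_rot"][2]))
p=viewer.grab_frame("wrist");cv2.imwrite("pics/w10.png",p["pixels"])
E
```

```text
clock: 10.3
position: [0.5436, 0.2016, 0.11]
tool_rot: [3.141, -0.0, 2.052]
force: [-0.9, 0.8, 4.0]
grip_width: 0.0558
[0.14740444 0.18091744 0.11394812] [-0.07305521  0.65799973 -0.55188841  1.80186459  0.45758952  0.81121312
 -0.37211463] 117.55833580159178
```

View pics/w10.png

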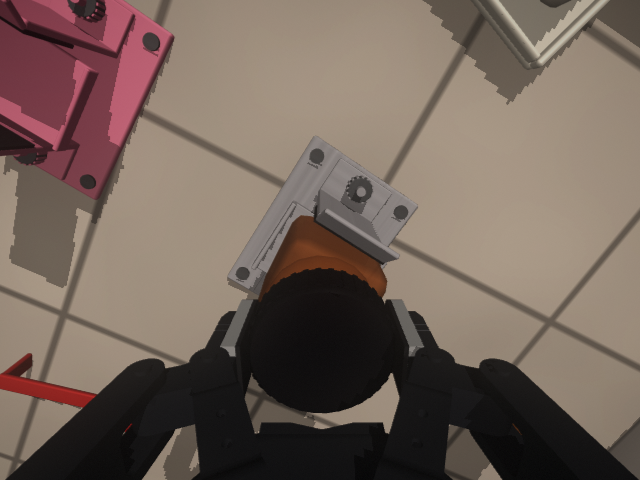

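The jar stays in the bracket while the hand has turned 26°: the bracket now looks rotated at (325,215) and the forces are small. I continue to about 84°.

```bash
python3 -m creep '[{"rx":0,"ry":0,"rz":-7,"tx":0,"ty":0,"tz":-0.2,"hand":1},{"rx":0,"ry":0,"rz":-14,"tx":0,"ty":0,"tz":-0.5,"hand":1},{"rx":0,"ry":0,"rz":-21,"tx":0,"ty":0,"tz":-0.7,"hand":1},{"rx":0,"ry":0,"rz":-28,"tx":0,"ty":0,"tz":-1,"hand":1},{"rx":0,"ry":0,"rz":-35,"tx":0,"ty":0,"tz":-1,"hand":1},{"rx":0,"ry":0,"rz":-41,"tx":0,"ty":0,"tz":-1,"hand":1},{"rx":0,"ry":0,"rz":-41,"tx":0,"ty":0,"tz":-1,"hand":1}]'
python3 - <<'E'
from fit import *
s=bot.observe();print(s['moment'],s['qpos'][6],np.degrees(s["tool_rot"][2]))
E
python3 -m creep '[{"rx":0,"ry":0,"rz":-6,"tx":0,"ty":0,"tz":0,"hand":1},{"rx":0,"ry":0,"rz":-12,"tx":0,"ty":0,"tz":0,"hand":1},{"rx":0,"ry":0,"rz":-18,"tx":0,"ty":0,"tz":0,"hand":1},{"rx":0,"ry":0,"rz":-18,"tx":0,"ty":0,"tz":0,"hand":1},{"rx":0,"ry":0,"rz":-18,"tx":0,"ty":0,"tz":0,"hand":1}]'
python3 - <<'E'
from fit import *
s=bot.observe();print(s['moment'],s['qpos'][6],np.degrees(s["tool_rot"][2]))
p=viewer.grab_frame("wrist");cv2.imwrite("pics/w11.png",p["pixels"])
p=viewer.grab_frame("side");cv2.imwrite("pics/s11.png",cv2.resize(p["pixels"][220:380,180:380],(750,600),interpolation=cv2.INTER_CUBIC))
E
```

```text
clock: 11.05
position: [0.5434, 0.2016, 0.1107]
tool_rot: [3.141, -0.0, 2.765]
force: [-2.0, -0.3, 2.1]
grip_width: 0.0554
[-0.00714625  0.28835981  0.02642561] 0.23023207838164653 158.44787512942705
clock: 11.55
position: [0.5433, 0.2014, 0.1107]
tool_rot: [-3.141, -0.0, 3.074]
force: [-2.9, -1.1, 2.3]
grip_width: 0.0557
[-0.19867789  0.37930028  0.02659915] 0.49433752614447474 176.1321137217397
```

View pics/w11.png

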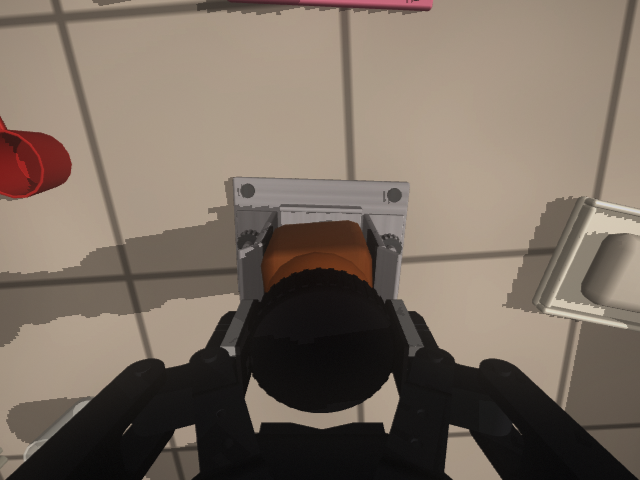

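View pics/s11.png

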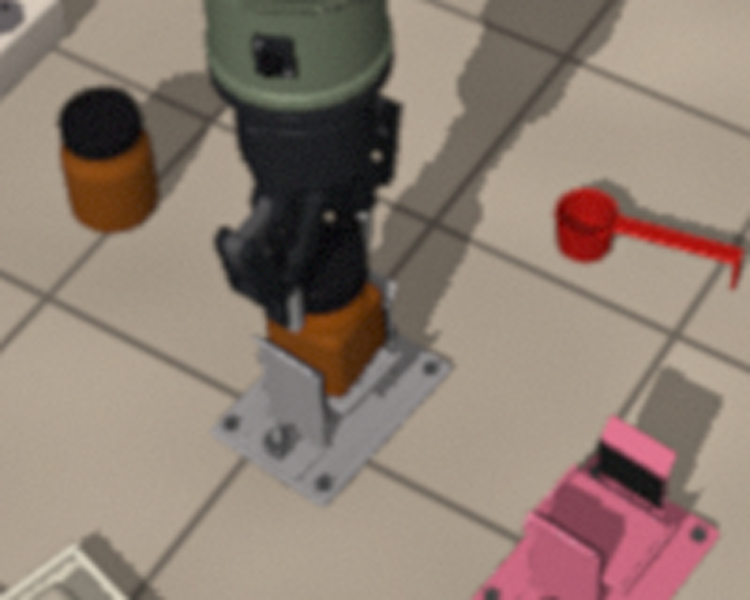

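The jar has turned about 6° against the pads (its edge runs (278,226)-(360,221) against the base edge), so the cap is at about 78° and the torque has gone. I lift it slowly.

```bash
python3 -m creep '[{"rx":0,"ry":0,"rz":0,"tx":0,"ty":0,"tz":-2,"hand":1},{"rx":0,"ry":0,"rz":0,"tx":0,"ty":0,"tz":-4,"hand":1},{"rx":0,"ry":0,"rz":0,"tx":0,"ty":0,"tz":-6,"hand":1},{"rx":0,"ry":0,"rz":0,"tx":0,"ty":0,"tz":-8,"hand":1},{"rx":0,"ry":0,"rz":0,"tx":0,"ty":0,"tz":-8,"hand":1}]'
python3 - <<'E'
from fit import *
s=bot.observe();print(s['moment'])
p=viewer.grab_frame("wrist");cv2.imwrite("pics/w12.png",p["pixels"])
p=viewer.grab_frame("side");cv2.imwrite("pics/s12.png",cv2.resize(p["pixels"][220:380,180:380],(750,600),interpolation=cv2.INTER_CUBIC))
E
```

```text
clock: 12.15
position: [0.5435, 0.2017, 0.1192]
tool_rot: [3.141, 0.0, 3.08]
force: [0.3, 0.4, 0.2]
grip_width: 0.0557
[-0.05673266  0.23594696  0.01265343]
```

View pics/w12.png

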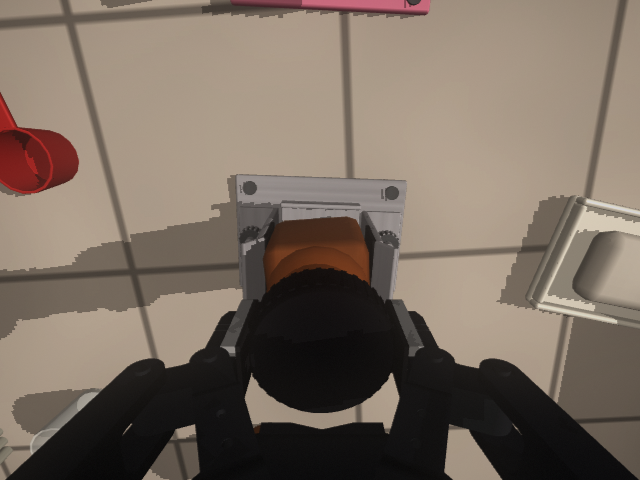

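View pics/s12.png

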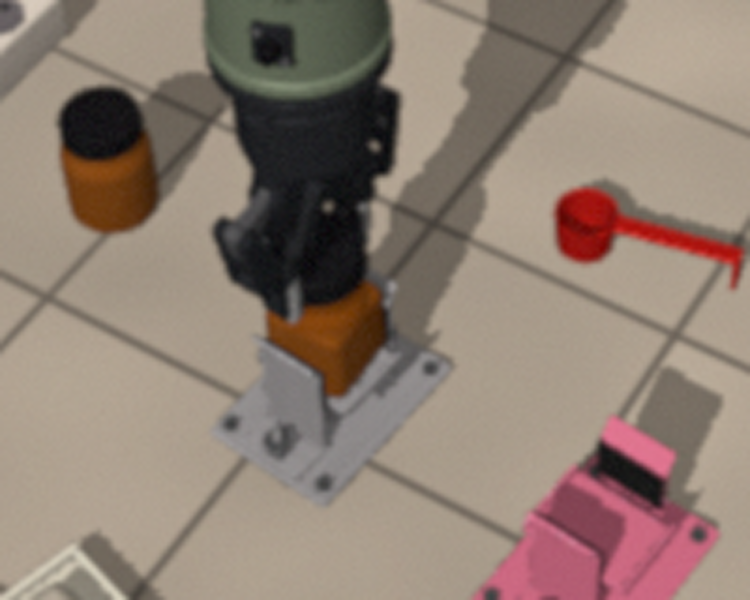

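The jar stayed at its height (side picture, base at (335,390)), while in the wrist picture it has receded from the hand by a few pixels, so the cap is free. I lift it 16 mm further.

```bash
python3 -m creep '[{"rx":0,"ry":0,"rz":0,"tx":0,"ty":0,"tz":-3,"hand":1},{"rx":0,"ry":0,"rz":0,"tx":0,"ty":0,"tz":-7,"hand":1},{"rx":0,"ry":0,"rz":0,"tx":0,"ty":0,"tz":-11,"hand":1},{"rx":0,"ry":0,"rz":0,"tx":0,"ty":0,"tz":-14,"hand":1},{"rx":0,"ry":0,"rz":0,"tx":0,"ty":0,"tz":-16,"hand":1},{"rx":0,"ry":0,"rz":0,"tx":0,"ty":0,"tz":-16,"hand":1},{"rx":0,"ry":0,"rz":0,"tx":0,"ty":0,"tz":-16,"hand":1},{"rx":0,"ry":0,"rz":0,"tx":0,"ty":0,"tz":-16,"hand":1}]'
python3 - <<'E'
from fit import *
s=bot.observe();print(s['moment'])
p=viewer.grab_frame("wrist");cv2.imwrite("pics/w13.png",p["pixels"])
p=viewer.grab_frame("side");a=cv2.resize(p["pixels"][260:350,225:315],(400,400),interpolation=cv2.INTER_CUBIC)
p=viewer.grab_frame("scene");b=cv2.resize(p["pixels"][140:235,320:415],(400,400),interpolation=cv2.INTER_CUBIC)
cv2.imwrite("pics/s13.png",np.hstack([a,b]))
E
```

```text
clock: 13.05
position: [0.5433, 0.2016, 0.1347]
tool_rot: [-3.142, -0.0, 3.08]
force: [0.9, -0.3, -0.7]
grip_width: 0.0557
[-0.0212071  -0.00252125  0.00386482]
```

View pics/w13.png

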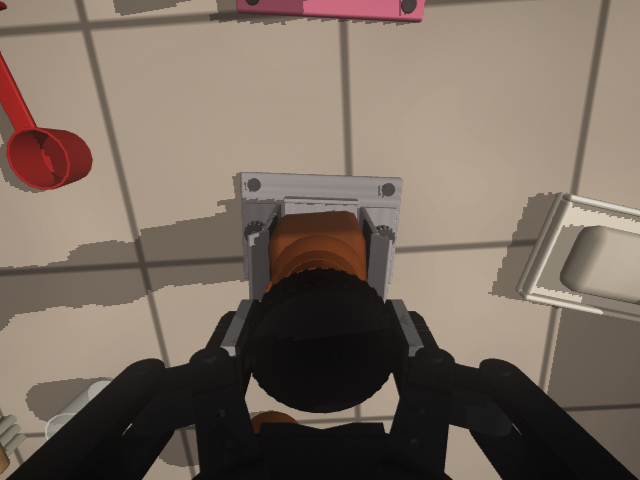

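View pics/s13.png

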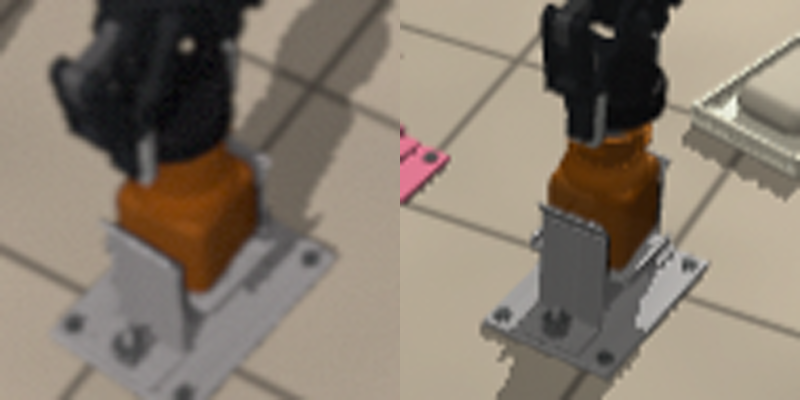

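The cap hangs clear above the bare neck, and the jar is down between the cheeks. The tool force is just the cap's weight. The hand rose 24 mm after release, so the cap's lower edge should be about 12 mm above the rim.

```bash
python3 -c "
from h import *
s=bot.observe();print(s['clock'],abs(s['qd']).max(),s['grip_width']);print(bot.job_done())"
```

```text
13.2 0.0016175289101522227 0.055577831165692405
the job is handed in; nothing more can be done
None
```

I put the square jar on the chrome bracket's seat, twisted the cap off, and handed in with the cap still held about 12 mm above the jar's mouth. The job ended at 13.2 s; no verdict was reported.

**Placing the jar:** I carried it by its cap and lowered it between the cheeks. The tool force changed by only about 6 N as it met the seat.

**Removing the cap:** I turned the hand 85° anticlockwise. The jar turned about 6° against the pads, so the cap turned about 78–79° on the jar, if it did not slip in the grip. The turning moment had dropped to almost nothing by then, and I lifted the cap straight up 24 mm.

**Last checks:**
- **Arm:** It was still, and level to within 0.1°.
- **Grip:** Opening steady at 55.6 mm, with about 0.7 N on the tool, which is the cap's weight.
- **Jar:** All three cameras showed it upright between the cheeks, with bare neck showing below the cap.
- **Other objects:** I saw nothing else moved in the pictures, though I did not measure the bystanders again at the end.

**Small disagreements:**
- My wrist-camera estimates of where the cap sat in the gripper differed by about 2–4 mm, and the cap looked about 5% smaller than modelled. Both are well inside the tolerances.
- The grip opening read about 3 mm below the cap's 59 mm, which I put down to soft pads.
- The first move was refused because I left out some row keys.

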